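# Set and clamp the rotation stage

## Task

With the fingertips only, push the upright vane of the rotation stage's dial round until the white index line on the dial lines up with the scale line on which the tall round peg stands (not the one with the low square stub). Then push the clamp slide's upright tab towards the drum until it is fully home, without shifting the setting. Do not pinch the vane or the tab between the fingers, and leave the other things on the bench where they are.

Things in the scene. Friction and masses are not known exactly. Their poses are not given: they have to be found in the camera images.
- stage: Rotation stage screwed to the bench: aluminium base plate 190 (x) x 245 (y) x 12 mm (its y from -155 to +90), carrying a fixed upright drum of 84 mm radius whose flat top, 30 mm above the bench, is the scale. Origin: on the dial axis at bench height; z up; x is the scale's zero line, roughly away from the robot (the stage stands turned by up to 0.4 rad); the clamp slide is on its -y side. Black scale lines every 10 degrees from -90 to +90 about x, every third one long.
- dial (a joint): Angle in rad of the dial about the vertical axis through the stage's origin, counterclockwise seen from above is positive, 0 when its index line points along the stage's x; stops at -1.7 and +1.7. The dial is a black disc, radius 60 mm, flat top 36 mm above the bench (a hub of 13 mm radius rises 6 mm more), with a white index line to its rim. Friction about 0.12 N m (some 3 N at the vane); it stays where it is left.
- index_point (a point): Point on the extension of the dial's index line, 74 mm from the dial axis, 30 mm above the bench, turning with the dial: directly at the round peg's foot when the index is lined up with it.
- vane_mid (a point): Middle of the steel push vane of the dial. The vane is an upright plate opposite the index line (on the other side of the axis), lying in the radial plane of the index: 26 mm long radially (24 to 50 mm from the axis), 10 mm thick (two 5 mm halves: dial_c2, whose face looks along +y of the stage when the dial is at 0, and dial_c3, which looks along -y), from the dial's top (36 mm) up to 80 mm above the bench; this point lies 37 mm from the axis, 60 mm above the bench.
- round_peg: Target marker: dark steel peg, 12 mm diameter, 34 mm tall, standing fixed on the long scale line at +60 or at -60 degrees, 74 mm from the dial axis. Origin: centre of its foot, 30 mm above the bench.
- square_stub: The other marker, not the target: flat dark steel stub 14 x 14 x 6 mm standing fixed on the other one of these two scale lines, 74 mm from the dial axis. Origin: centre of its foot.
- clamp (a joint): Travel in m of the clamp slide along the stage's y, towards the drum: starts near 0 (open), 0.022 is fully home, its brass shoe against the drum, at a hard stop. Sliding friction about 2 N; it stays where it is left.
- clamp_tab (a point): Point on the clamp slide's upright tab, 46 mm above the bench, mid-width and mid-thickness:  a steel plate 26 mm wide along the stage's x, 10 mm thick along its y (two 5 mm halves: clamp_c2, the outer face to push, and clamp_c3, facing the drum), from 22 to 64 mm above the bench. At stage x = 0, y = -126.5 mm plus the travel. The low block under it (21 mm along y either way) and the guide rails are at most 24 mm high.
- vial: Bystander: loose small white vial, 18 mm diameter, 26 mm tall; origin at the centre of its underside.
- tape_roll: Bystander: loose roll of lab tape lying flat, 61 mm diameter, 25 mm tall; origin at the centre of its underside.
- marker_pen: Bystander: loose pen lying on the bench, 135 mm long along its y, 13 mm thick; origin at the centre of its underside.
- plug_bottle: Bystander: loose white wide-necked bottle, 77 mm diameter, 63 mm tall; origin at the centre of its underside.

How it is judged:
On the way, in this order (a step that is already met when the one before it is completed fails the run):
1. the index line stands at the round peg's scale line while the clamp is still open (horizontal distance between index_point and round_peg below 0.004 m and value of joint clamp below 0.006 m), for 0.2 s.
2. the clamp slide is pushed home with the setting kept (horizontal distance between index_point and round_peg below 0.004 m and value of joint clamp above 0.019 m), for 0.2 s.
At the end, for the whole second after the job is handed in: The index line is within 4 mm (3.1 degrees, at 74 mm radius) of the round peg's scale line, the dial is at rest, and the clamp slide is within 3 mm of its stop (all of step 2 and velocity of joint dial between -0.02 and 0.02 rad/s); the robot touches nothing.
It fails at once if the vane is pinched: fingers press on both of its faces at once (contact force between the fingers and dial_c2 above 1 N and contact force between the fingers and dial_c3 above 1 N).
It fails at once if the clamp tab is pinched: fingers press on both of its faces at once (contact force between the fingers and clamp_c2 above 1 N and contact force between the fingers and clamp_c3 above 1 N).
It fails at once if a bystander is lifted or moved more than 20 mm (distance of any of vial, tape_roll, marker_pen, plug_bottle from where it was at the start of the episode above 0.02 m).
It also fails if it takes over 61 s, if anything falls off the work surface, if the arm or the gripper's body presses on something with over 40 N, if the wrist force passes 120 N, or if a joint passes its speed limit or range.

## Robot

A 6-joint arm with a two-finger parallel gripper is mounted at the origin on a cart in front of the work surface, level with it; the furniture and walls round the work are solid. World frame = base frame: x ahead of the robot, y to its left, z up, the work surface at z = 0. Lengths are in m, angles in rad, forces in N, time in s.
With the tool pointing down it reaches from about 0.275 to 1 m from the base axis. Payload 8.4 kg.
Tool frame: the origin (TCP) lies on the centre line of the jaws, within the pads' length; the fingertips stand 25 mm ahead of it and the grasp point (between the pads) lies 6 mm ahead of it (r.finger_overhang is the distance from the TCP to the fingertips, in m); y points along the fingers, z is the direction in which the jaws open and shut, and the axes are right-handed (so a half turn about y gives the same grasp; the last joint's range is limited). The gripper opens to 85 mm and grips with 20 to 120 N. Pads are 22 mm wide; open, the fingers measure 114 mm over their backs; the gripper's body (76 mm by 85 mm) begins 54 mm behind the grasp point. The pads swing forward as they close: fully open they stand 13 mm farther back than shut.
Start: joints at [-1.121, 0.353, 1.633, -0, 1.155, -0.002], TCP at [0.273, -0.562, 0.222] pointing down, gripper open.
Joint ranges: [-2.63, 2.63], [-0.92, 2.1], [0.06, 2.66], [-1.3, 4.44], [0, 2.69], [-3.02, 3.02]. Speed limits (rad/s): [2.22, 2.22, 2.79, 3.14, 3.14, 3.14].

## Interface

Orientations are given as a unit quaternion [x, y, z, w].
In Python, from plant import status, eyes, r gives the robot as it stands.
- The arm moves only by the shell command python3 -m crank 'ROWS'. ROWS is JSON, a list of rows, each a list of 7 numbers: the shift along the tool's x, y, z in mm, then the turn, a rotation vector about the tool's x, y, z in degrees, then the opening, from -1 (shut) to 1 (fully open), so that 0 is half open. A call has 1 to 10 rows; each row is the pose to reach, as a shift and turn from the pose measured when the call began, along the tool's axes at that moment; what a row does not reach only later rows make up. A row lasts 1/10 s, in which the tool goes at most 50 mm and 8.59 degrees, less where a joint would pass 70% of its speed; a pose out of reach is approached as far as the arm can. A call with a gripper value outside its range is refused whole. The fingers move at their own pace and stop on an object; the grip force is fixed at half the most. Time passes only in rows, so rows that repeat a pose let the fingers close. It gives the time, the measured TCP pose, the force and the opening at its end, in the units of the state.
- status.observe(): the state, without advancing time (a new reading comes with each control period).
- eyes.capture(name): name is "scene" or "top" or "wrist"; returns the picture (384x512x3 uint8, blue, green, red); there is no depth.
- eyes.calibration(name): a dict with "fx", "fy", "cx", "cy" (pixels), "pose" (4x4, takes a point from camera to world coordinates). Camera axes: x right, y down, z forward; pixel columns grow to the right and rows downward; lengths in m; the calibration is good to about 2 mm. The wrist camera is an equidistant fisheye: a pixel r from the principal point sees the ray r / f radians off the axis. A picture is of the moment at which its call begins: read the wrist's pose just before it. calibration takes no time and is no camera call; for the wrist camera it gives the pose at the moment of the call.
- r.sign_off(): hands the job in, once; it reports no verdict.
Trained networks look in the newest picture that a camera, given by its name, has taken for a name from the list of things; names that differ only in an ending like _2 or _b are one class to them, and where a whole thing is asked for, a point or a joint stands for the part that bears it (a point fixed in the world has none). Each returns a list of dicts, best first, with "conf" (0 to 1); they miss things now and then, are a little off and sometimes report something else, mostly with a low value. They report only what shows in the picture. A call takes as long as a camera call.
- eyes.find_in(camera, target): "centre" ([x, y, z] in m, in world coordinates, good to about 4 mm: the middle of the surface that is visible of it).
The state is a dict: "t": time; "joint_pos": joint angles; "qvel": joint speeds; "effort": joint torques, N m; "position": TCP position; "orientation": TCP orientation; "ft_force": force on the tool from outside, world axes, zero at the start; "moment": the same for the moment, N m; "gripper_width": finger opening in m.
Only numpy, scipy, OpenCV 4.12 (cv2) and the standard library are available. Lean on these libraries where they do the work, as an engineer would, in place of code of your own. Each camera call takes 0.05 s, during which the arm holds its last target. There are 200 camera calls.

## Working session

There is one attempt and no reset: what is moved stays moved. The work goes in short steps, Python scripts to look and compute and a shell command to move; the robot and the scene stay as the last step left them, time stands still between calls to the robot, and variables do not carry over. Pictures are saved under pics/ and viewed, about 8 in all and at most 12, crops included, and the job is handed in when it is done.

```bash
mkdir -p pics; ls; python3 - <<'E'
from plant import status, eyes, r
import cv2, numpy as np
print(status.observe()); print(r.finger_overhang)
for c in ("top","scene"):
    im=eyes.capture(c); cv2.imwrite(f"pics/{c}0.png",im)
    k=eyes.calibration(c); print(c,{a:(np.round(b,4).tolist()) for a,b in k.items()})
    for n in ("stage","dial","vane_mid","round_peg","square_stub","clamp_tab","vial","tape_roll","marker_pen","plug_bottle"):
        print(n,[(np.round(d["centre"],3).tolist(),round(d["conf"],2)) for d in eyes.find_in(c,n)[:2]])
E
```

```text
pics
{'t': 0.0, 'joint_pos': array([-1.12142055e+00,  3.53655336e-01,  1.63414164e+00,  1.48374246e-05,
        1.15523667e+00, -2.38970217e-03]), 'qvel': array([ 1.24694360e-03, -2.92531661e-04,  1.93549973e-05, -1.25132952e-03,
       -1.65092207e-04,  3.76374702e-04]), 'effort': array([-8.85374320e-04, -6.05257416e+01, -3.42056251e+01, -1.25931874e-04,
        9.37631470e-03, -1.38318541e-05]), 'position': array([ 0.27263624, -0.56183659,  0.22095401]), 'orientation': array([-0.15847455,  0.68964215, -0.68864643,  0.15825807]), 'ft_force': array([-0.59534625, -0.15768122,  0.18909287]), 'moment': array([0.04592322, 0.02919149, 0.01477206]), 'gripper_width': 0.0854603389999117}
0.025
top {'fx': 382.0677, 'fy': 382.0677, 'cx': 262.1991, 'cy': 191.9115, 'pose': [[-0.0215, -0.9954, 0.0937, 0.4773], [-0.9997, 0.0227, 0.0115, -0.0666], [-0.0135, -0.0934, -0.9955, 0.985], [0.0, 0.0, 0.0, 1.0]]}
stage [([0.511, 0.051, 0.038], 0.73)]
dial [([0.51, 0.054, 0.038], 0.94)]
vane_mid [([0.514, 0.053, 0.036], 0.88), ([0.524, 0.178, 0.03], 0.53)]
round_peg []
square_stub []
clamp_tab [([0.535, -0.07, 0.021], 0.62), ([0.518, 0.028, 0.022], 0.21)]
vial []
tape_roll [([0.45, 0.175, 0.025], 0.64)]
marker_pen [([0.627, 0.077, 0.012], 0.78)]
plug_bottle [([0.431, -0.346, 0.039], 0.85)]
scene {'fx': 467.6142, 'fy': 467.6142, 'cx': 259.0153, 'cy': 194.6651, 'pose': [[0.8125, -0.2404, 0.5311, -0.1107], [-0.5829, -0.3228, 0.7456, -0.9797], [-0.0078, -0.9154, -0.4024, 0.5681], [0.0, 0.0, 0.0, 1.0]]}
stage [([0.487, -0.006, 0.021], 0.63)]
dial [([0.5, 0.047, 0.038], 0.92), ([0.417, -0.375, 0.035], 0.37)]
vane_mid [([0.501, 0.04, 0.033], 0.7)]
round_peg [([0.56, -0.003, 0.045], 0.41)]
square_stub []
clamp_tab [([0.53, -0.072, 0.031], 0.43)]
vial []
tape_roll [([0.443, 0.163, 0.019], 0.49)]
marker_pen [([0.503, 0.04, 0.035], 0.22)]
plug_bottle [([0.412, -0.374, 0.038], 0.87), ([0.532, -0.072, 0.032], 0.38)]
```

```bash
python3 - <<'E'
import cv2, numpy as np
a=cv2.imread("pics/top0.png"); b=cv2.imread("pics/scene0.png")
cv2.imwrite("pics/top_crop.png",cv2.resize(a[100:280,130:370],None,fx=3.3,fy=3.3,interpolation=cv2.INTER_CUBIC))
E
```

```text
(no output)
```

View pics/top_crop.png

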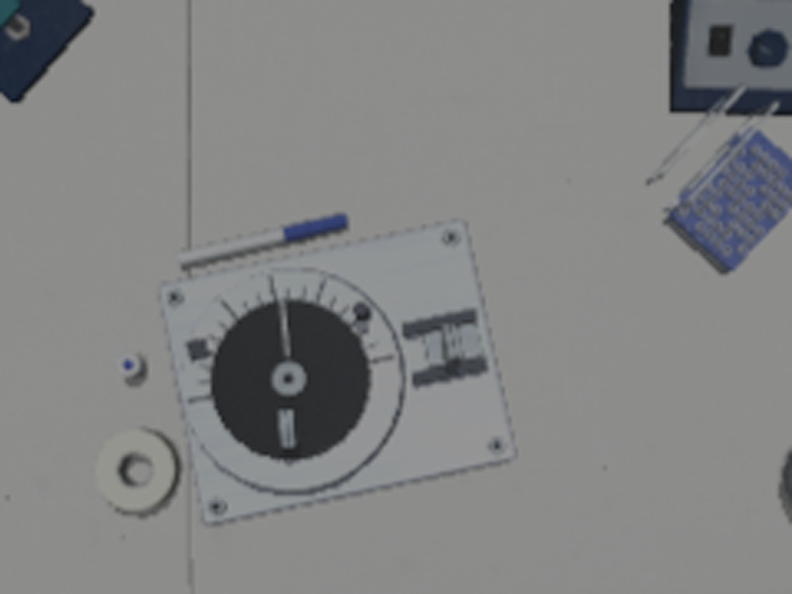

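View pics/scene0.png

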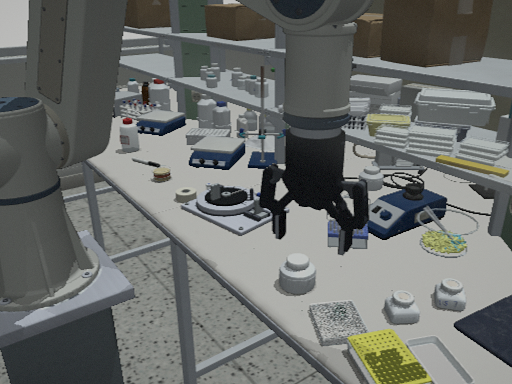

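The top view shows the hub at crop (288,378), the round peg at (362,313) on the clamp side (-60°), the stub at (199,349), the vane at (288,428), and the tab around (455,345). Next I fit the stage pose and the dial angle.

```bash
cat >h.py <<'E'
from plant import status, eyes, r
import cv2, numpy as np
from scipy.optimize import least_squares
from scipy.spatial.transform import Rotation as R
def K(c="top"):
    k=eyes.calibration(c); return np.array([[k["fx"],0,k["cx"]],[0,k["fy"],k["cy"]],[0,0,1.]]),np.array(k["pose"])
def proj(p,c="top"):
    k,T=K(c); q=(np.atleast_2d(p)-T[:3,3])@T[:3,:3]; u=q@k.T; return u[:,:2]/u[:,2:]
def back(uv,z,c="top"):
    k,T=K(c); uv=np.atleast_2d(uv); d=np.c_[uv,np.ones(len(uv))]@np.linalg.inv(k).T@T[:3,:3].T
    return T[:3,3]+d*((z-T[2,3])/d[:,2])[:,None]
def s2w(s,p):   # s=(x,y,yaw)
    p=np.atleast_2d(p).astype(float); c,n=np.cos(s[2]),np.sin(s[2])
    return np.c_[s[0]+c*p[:,0]-n*p[:,1], s[1]+n*p[:,0]+c*p[:,1], p[:,2]]
def w2s(s,p):
    p=np.atleast_2d(p)-[s[0],s[1],0]; c,n=np.cos(s[2]),np.sin(s[2])
    return np.c_[c*p[:,0]+n*p[:,1], -n*p[:,0]+c*p[:,1], p[:,2]]
E
python3 - <<'E'
from h import *
crop=lambda p: np.array(p)/3.3+[130-.35,100-.35]
obj=np.array([[95,90,12],[95,-155,12],[-95,-155,12],[-95,90,12],[0,0,42],[37,-64.1,64]])/1e3
px=crop([[160,284],[466,221],[517,458],[208,523],[288,378],[362,311]])
f=least_squares(lambda s:(proj(s2w(s,obj))-px).ravel(),[.51,.05,0.2])
s=f.x; print(s,np.round(f.fun.reshape(-1,2),2).tolist())
for nm,p,z in (("idx tip",(281,279),.036),("idx in",(287,352),.036),("vane top",(288,428),.08),("vane top far",(288,412),.08),("vane out",(288,446),.08),("stub",(199,349),.036),("tab",(455,345),.064)):
    q=w2s(s,back(crop([p]),z))[0]; print(nm,np.round(q*1e3,1),np.degrees(np.arctan2(q[1],q[0])).round(1))
o=status.observe(); M=R.from_quat(o["orientation"]).as_matrix(); print(M.round(3))
np.save("s.npy",s)
E
```

```text
[0.51324789 0.05529788 0.18580273] [[-0.4, -0.08], [0.14, -0.6], [0.33, 0.34], [-1.02, 0.74], [0.79, 0.01], [0.13, -0.44]]
idx tip [75.5 -6.8 36. ] -5.1
idx in [20.2 -0.4 36. ] -1.2
vane top [-37.    4.2  80. ] 173.4
vane top far [-25.8   2.   80. ] 175.5
vane out [-49.5   6.7  80. ] 172.2
stub [36.2 64.3 36. ] 60.6
tab [  -2.5 -125.2   64. ] -91.2
[[-0.9   -0.     0.437]
 [-0.437 -0.    -0.9  ]
 [ 0.    -1.    -0.   ]]
```

```bash
cat >>h.py <<'E'
s=np.load("s.npy")
def row(xyz,psi):
    "row that brings TCP to world xyz with tool -x at world angle psi (deg), tool down"
    o=status.observe(); M=R.from_quat(o["orientation"]).as_matrix()
    a=np.radians(psi); X=np.array([-np.cos(a),-np.sin(a),0]); Y=np.array([0,0,-1.]); T=np.c_[X,Y,np.cross(X,Y)]
    d=M.T@(np.array(xyz)-o["position"])*1e3; w=R.from_matrix(M.T@T).as_rotvec(degrees=True)
    return np.round(np.r_[d,w],1).tolist()
def vane(th,gap,rad=.040,z=.077,half=.011):
    "finger beside vane (c3 side) at dial angle th deg, clearance gap"
    t=np.radians(th); rr=np.array([-np.cos(t),-np.sin(t)]); u=np.array([-np.sin(t),np.cos(t)])
    p=rr*rad-u*(.005+half+gap)
    return row(s2w(s,[[*p,z]])[0], 90+th+np.degrees(s[2]))
E
python3 -c "
from h import *
print(vane(-6,.015,z=.2))"
```

```text
[-437.4, 21.7, -436.3, 0.0, -68.8, 0.0]
```

```bash
python3 -m crank '[[-437.4,21.7,-436.3,0,-68.8,0,-1],[-437.4,21.7,-436.3,0,-68.8,0,-1],[-437.4,21.7,-436.3,0,-68.8,0,-1],[-437.4,21.7,-436.3,0,-68.8,0,-1],[-437.4,21.7,-436.3,0,-68.8,0,-1],[-437.4,21.7,-436.3,0,-68.8,0,-1],[-437.4,21.7,-436.3,0,-68.8,0,-1],[-437.4,21.7,-436.3,0,-68.8,0,-1],[-437.4,21.7,-436.3,0,-68.8,0,-1],[-437.4,21.7,-436.3,0,-68.8,0,-1]]'
python3 -c "
from h import *
print(vane(-6,.015,z=.2))"
```

```text
t: 2.1
position: [0.4375, -0.0884, 0.2045]
orientation: [-0.52, 0.479, -0.479, 0.52]
ft_force: [1.4, 0.1, 0.2]
gripper_width: 0.0
[-106.1, 4.5, 47.2, -0.1, 0.1, 0.0]
```

```bash
python3 -m crank '[[-106,4.5,47,0,0,0,-1],[-106,4.5,47,0,0,0,-1],[-106,4.5,47,0,0,0,-1],[-106,4.5,47,0,0,0,-1],[-106,4.5,47,0,0,0,-1]]'
python3 - <<'E'
from h import *
print(vane(-6,.015))
im=eyes.capture("wrist"); cv2.imwrite("pics/w1.png",cv2.resize(im,(768,576)))
E
```

```text
t: 2.6
position: [0.4755, 0.021, 0.1999]
orientation: [0.52, -0.478, 0.479, -0.52]
ft_force: [-0.6, 0.6, -0.4]
gripper_width: 0.0001
[-0.2, 122.9, 0.4, -0.0, 0.1, 0.0]
```

View pics/w1.png

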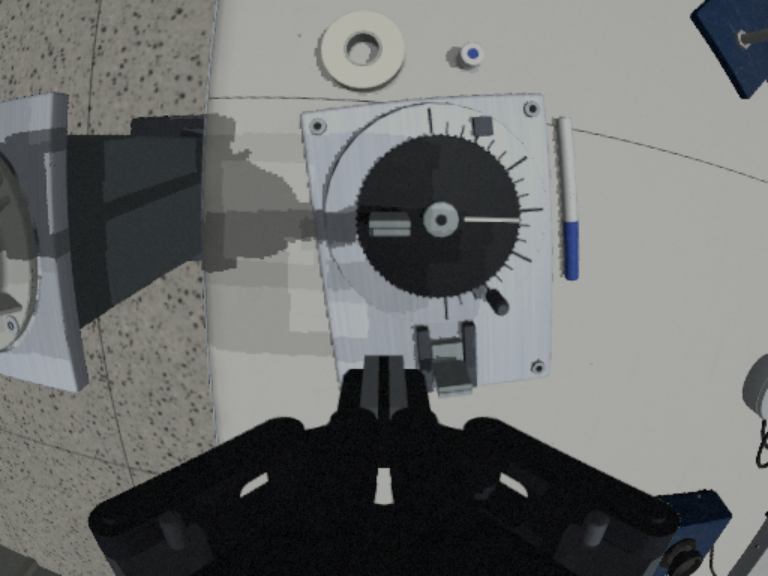

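The wrist view shows the vane at (390,225), the index line along (490,220), the peg at (497,300), and closed fingers at (385,370), clear on the clamp side. I'll go down beside the vane.

```bash
python3 -m crank '[[0,40,0,0,0,0,-1],[0,80,0,0,0,0,-1],[0,105,0,0,0,0,-1],[0,123,0,0,0,0,-1],[0,123,0,0,0,0,-1],[0,123,0,0,0,0,-1]]'
python3 - <<'E'
from h import *
for th,g in ((-6,0.003),(-10,0),(-18,0),(-26,0),(-34,0),(-40,0)): print(vane(th,g))
E
```

```text
t: 3.25
position: [0.4753, 0.0193, 0.0773]
orientation: [0.52, -0.479, 0.48, -0.52]
ft_force: [0.7, -0.7, 0.3]
gripper_width: -0.0001
[-13.8, 0.3, 0.7, -0.0, -0.0, 0.0]
[-19.6, 0.3, -0.3, -0.0, 4.0, 0.0]
[-25.5, 0.3, -1.7, -0.0, 12.0, 0.0]
[-31.4, 0.3, -2.4, -0.0, 20.0, 0.0]
[-37.4, 0.3, -2.1, -0.0, 28.0, 0.0]
[-41.9, 0.3, -1.4, -0.0, 34.0, 0.0]
```

```bash
python3 -m crank '[[-7,0,0.7,0,0,0,-1],[-13.8,0,0.7,0,0,0,-1],[-16.7,0,0.2,0,2,0,-1],[-19.6,0,-0.3,0,4,0,-1],[-22.5,0,-1,0,8,0,-1],[-25.5,0,-1.7,0,12,0,-1],[-28.4,0,-2,0,16,0,-1],[-31.4,0,-2.4,0,20,0,-1],[-31.4,0,-2.4,0,20,0,-1]]'
python3 - <<'E'
from h import *
im=eyes.capture("top"); cv2.imwrite("pics/t2.png",cv2.resize(im[130:260,165:295],None,fx=4.5,fy=4.5,interpolation=cv2.INTER_CUBIC))
for th,g in ((-30,0),(-34,0),(-38,0),(-42,0),(-46,0),(-50,0),(-54,0)): print(vane(th,g))
E
```

```text
t: 4.15
position: [0.4708, 0.0512, 0.0781]
orientation: [0.428, -0.562, 0.563, -0.429]
ft_force: [-0.7, -0.3, 0.1]
gripper_width: 0.0002
[-2.2, 0.9, -1.2, -0.1, 4.1, 0.0]
[-5.1, 0.9, -2.0, -0.1, 8.1, 0.0]
[-8.1, 0.9, -2.6, -0.1, 12.1, -0.0]
[-11.0, 0.9, -3.0, -0.1, 16.1, -0.0]
[-14.0, 0.9, -3.2, -0.1, 20.1, -0.0]
[-17.0, 0.9, -3.2, -0.1, 24.1, -0.0]
[-20.0, 0.9, -3.0, -0.1, 28.1, -0.0]
```

View pics/t2.png

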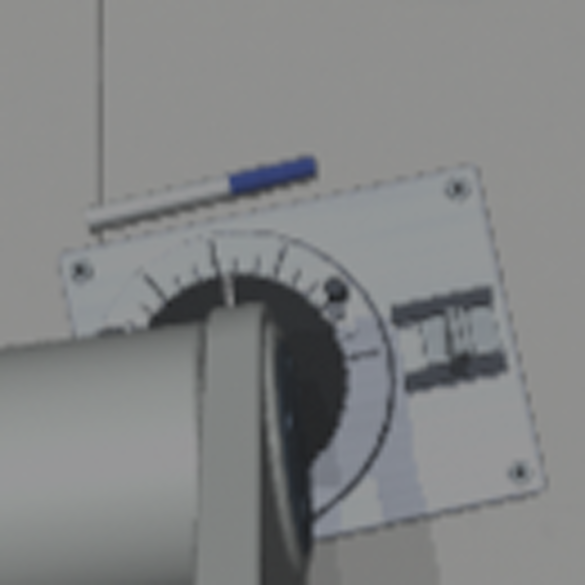

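The arm hides the dial centre; the index tip at (229,295) hasn't moved and there is no force. I'll check with the wrist camera.

```bash
python3 - <<'E'
from h import *
im=eyes.capture("wrist"); cv2.imwrite("pics/w2.png",cv2.resize(im,(768,576)))
E
```

```text
(no output)
```

View pics/w2.png

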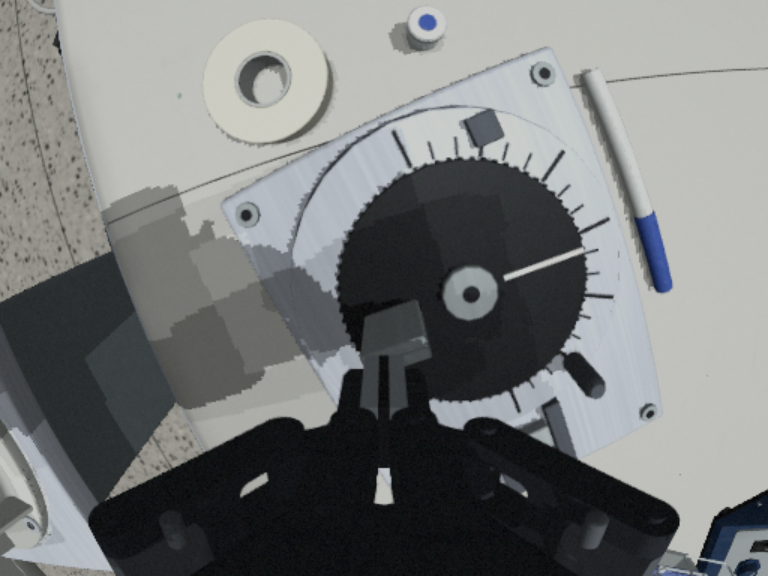

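The index sits at about (583,250), close to the zero line, and the finger is only just at the vane. I'll write an automatic polar reading of the index and scale lines from the wrist camera.

```bash
cat >>h.py <<'E'
def wproj(p):
    k=eyes.calibration("wrist"); T=np.array(k["pose"]); q=(p-T[:3,3])@T[:3,:3]
    n=np.linalg.norm(q[:,:2],axis=1); th=np.arctan2(n,q[:,2]); return np.c_[k["cx"]+k["fx"]*th*q[:,0]/n, k["cy"]+k["fy"]*th*q[:,1]/n]
ANG=np.arange(-95,95.01,.25)
def polar(im,r0,r1,z,pr=wproj):
    rad=np.arange(r0,r1,.001); A,Rr=np.meshgrid(np.radians(ANG),rad)
    uv=pr(s2w(s,np.c_[(Rr*np.cos(A)).ravel(),(Rr*np.sin(A)).ravel(),np.full(A.size,z)])).astype(np.float32)
    g=cv2.cvtColor(im,cv2.COLOR_BGR2GRAY)
    return cv2.remap(g,uv[:,0].reshape(A.shape),uv[:,1].reshape(A.shape),cv2.INTER_LINEAR).astype(float)
def index(cam="wrist"):
    im=eyes.capture(cam); pr=wproj if cam=="wrist" else proj
    p=polar(im,.028,.057,.036,pr); prof=np.median(p,0); i=prof.argmax(); sl=slice(max(i-12,0),i+13)
    w=np.clip(prof[sl]-prof[sl].min()-.3*np.ptp(prof[sl]),0,None); th=(w*ANG[sl]).sum()/w.sum()
    q=polar(im,.0625,.067,.030,pr).mean(0); q=cv2.GaussianBlur(q[None],(5,1),0)[0]
    low=[ANG[j] for j in range(8,len(q)-8) if q[j]==q[j-8:j+9].min() and q[j]<np.median(q[max(0,j-18):j+19])-12]
    print(cam,"index",round(th,2),"contrast",round(np.ptp(prof)),"scale dips",low); return th
E
python3 -c "
from h import *
index(); index('top')"
```

```text
wrist index -2.98 contrast 172 scale dips [np.float64(-89.5), np.float64(-79.25), np.float64(-68.75), np.float64(-58.75), np.float64(-48.5), np.float64(-38.25), np.float64(-28.25), np.float64(-18.0), np.float64(-8.0), np.float64(2.0), np.float64(12.0), np.float64(22.0), np.float64(31.75), np.float64(41.5), np.float64(51.25), np.float64(61.0), np.float64(70.75), np.float64(74.25), np.float64(80.25), np.float64(90.0)]
top index 93.25 contrast 102 scale dips [np.float64(-89.75), np.float64(-78.75), np.float64(-59.25), np.float64(-48.5), np.float64(-38.75), np.float64(-28.5), np.float64(-19.0), np.float64(-8.25), np.float64(1.0), np.float64(11.75), np.float64(21.75), np.float64(31.75), np.float64(41.75)]
```

```bash
python3 - <<'E'
import numpy as np
s=np.load("s.npy"); c,n=np.cos(s[2]),np.sin(s[2]); s+= [-n*.0018,c*.0018,np.radians(.25)]; np.save("s.npy",s)
E
python3 - <<'E'
from h import *
index()
for th in (-26,-30,-34,-38,-42,-46,-50): print(th,vane(th,0))
E
```

```text
wrist index -5.69 contrast 173 scale dips [np.float64(-90.0), np.float64(-79.75), np.float64(-75.75), np.float64(-69.5), np.float64(-59.75), np.float64(-56.25), np.float64(-49.75), np.float64(-46.5), np.float64(-39.75), np.float64(-29.75), np.float64(-19.75), np.float64(-9.75), np.float64(0.25), np.float64(10.25), np.float64(20.25), np.float64(30.25), np.float64(40.0), np.float64(50.0), np.float64(60.0), np.float64(70.0), np.float64(80.0), np.float64(89.75)]
-26 [-1.4, 0.5, -0.8, -0.0, -0.2, 0.0]
-30 [-4.2, 0.5, -1.8, -0.0, 3.8, 0.0]
-34 [-7.1, 0.5, -2.7, -0.1, 7.8, 0.0]
-38 [-10.1, 0.5, -3.3, -0.1, 11.8, 0.0]
-42 [-13.0, 0.5, -3.7, -0.1, 15.8, 0.0]
-46 [-16.0, 0.5, -3.9, -0.1, 19.8, 0.0]
-50 [-19.0, 0.5, -3.9, -0.1, 23.8, 0.0]
```

```bash
python3 - <<'E'
from h import *
o=status.observe(); print(o["position"],o["ft_force"],w2s(s,o["position"])*1e3)
im0=cv2.imread("pics/top0.png"); p=np.median(polar(im0,.028,.057,.036,proj),0); print("initial idx",ANG[p.argmax()])
im=cv2.imread("pics/w2.png")
def dot(ps,c):
    for u in wproj(np.atleast_2d(ps))*1.5: cv2.circle(im,tuple(int(v) for v in u),2,c,-1)
t=np.radians(-5.7); rr=np.array([-np.cos(t),-np.sin(t)]); u=np.array([-np.sin(t),np.cos(t)])
for z,c in((.08,(0,0,255)),(.036,(0,255,255))): dot(s2w(s,[[*(rr*a+u*b),z] for a in(.024,.05) for b in(-.005,.005)]),c)
M=R.from_quat(o["orientation"]).as_matrix()
dot([o["position"]+M[:,1]*a for a in (0,.0125,.025)],(0,255,0))
cv2.imwrite("pics/w2b.png",cv2.resize(im[200:500,250:550],None,fx=2,fy=2))
E
```

```text
[0.47053423 0.05047508 0.07750772] [-0.53739989  0.44033361  0.47084812] [[-42.8631222    1.53798033  77.50772087]]
initial idx -6.0
```

View pics/w2b.png

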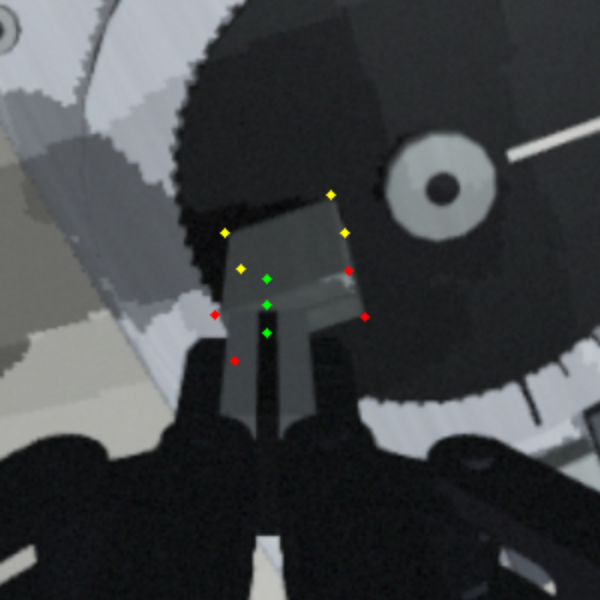

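```bash
python3 - <<'E'
from h import *
o=status.observe(); M=R.from_quat(o["orientation"]).as_matrix()
T=np.array(eyes.calibration("wrist")["pose"]); print("cam in tool mm",(M.T@(T[:3,3]-o["position"])*1e3).round(1),"axis",(M.T@T[:3,2]).round(2))
for x in (-11,0,11):
    print(x,[(y,(wproj((o["position"]+M@(np.array([x,y,0])/1e3))[None])*1.5)[0].round().tolist()) for y in (-20,-10,0,12,25)])
E
```

```text
cam in tool mm [ -77.8 -151.8   -0.2] axis [0.3  0.95 0.  ]
-11 [(-20, [383.0, 364.0]), (-10, [383.0, 351.0]), (0, [383.0, 340.0]), (12, [383.0, 328.0]), (25, [383.0, 316.0])]
0 [(-20, [383.0, 393.0]), (-10, [383.0, 379.0]), (0, [383.0, 366.0]), (12, [383.0, 353.0]), (25, [383.0, 340.0])]
11 [(-20, [383.0, 419.0]), (-10, [383.0, 405.0]), (0, [383.0, 391.0]), (12, [383.0, 377.0]), (25, [383.0, 363.0])]
```

```bash
python3 -m crank '[[12,0,0,0,0,0,-1],[22,0,0,0,0,0,-1],[22,6,0,0,0,0,-1],[22,10,0,0,0,0,-1],[22,12,0,0,0,0,-1],[22,12,0,0,0,0,-1]]'; python3 -c "
from h import *
index()"; python3 -m crank '[[0,1,0,0,0,0,-1],[0,2,0,0,0,0,-1],[0,3,0,0,0,0,-1],[0,3,0,0,0,0,-1]]'
```

```text
t: 5.0
position: [0.4645, 0.0293, 0.065]
orientation: [0.429, -0.562, 0.562, -0.429]
ft_force: [-1.1, -0.7, -0.2]
gripper_width: 0.0
wrist index -5.55 contrast 181 scale dips [np.float64(-89.75), np.float64(-85.0), np.float64(-79.5), np.float64(-75.25), np.float64(-69.25), np.float64(-59.5), np.float64(-55.75), np.float64(-49.5), np.float64(-46.0), np.float64(-39.5), np.float64(-36.25), np.float64(-29.5), np.float64(-19.5), np.float64(-16.5), np.float64(-9.5), np.float64(0.25), np.float64(10.25), np.float64(20.25), np.float64(30.0), np.float64(40.0), np.float64(50.0), np.float64(60.0), np.float64(69.75), np.float64(79.75), np.float64(89.75)]
t: 5.45
position: [0.4645, 0.0294, 0.0621]
orientation: [0.429, -0.562, 0.562, -0.429]
ft_force: [0.9, 0.8, -0.6]
gripper_width: -0.0004
```

```bash
for i in 1 2; do python3 -m crank '[[0,1,0,0,0,0,-1],[0,2,0,0,0,0,-1],[0,2,0,0,0,0,-1],[0,2,0,0,0,0,-1]]' | egrep 'posi|force'; done
```

```text
position: [0.4646, 0.0294, 0.0601]
ft_force: [1.0, -0.8, 0.2]
position: [0.4645, 0.0294, 0.0581]
ft_force: [0.8, -0.3, 0.4]
```

```bash
python3 - <<'E'
from h import *
im=eyes.capture("wrist"); o=status.observe(); M=R.from_quat(o["orientation"]).as_matrix()
im=cv2.resize(im,None,fx=4,fy=4,interpolation=cv2.INTER_CUBIC)
for x,c in((-11,(0,0,255)),(0,(0,255,0))):
    for y in (0,25):
        u=wproj((o["position"]+M@(np.array([x,y,0])/1e3))[None])[0]*4; cv2.circle(im,tuple(int(v) for v in u),4,c,-1)
cv2.imwrite("pics/w3.png",im[620:1180,680:1400])
E
```

```text
(no output)
```

View pics/w3.png

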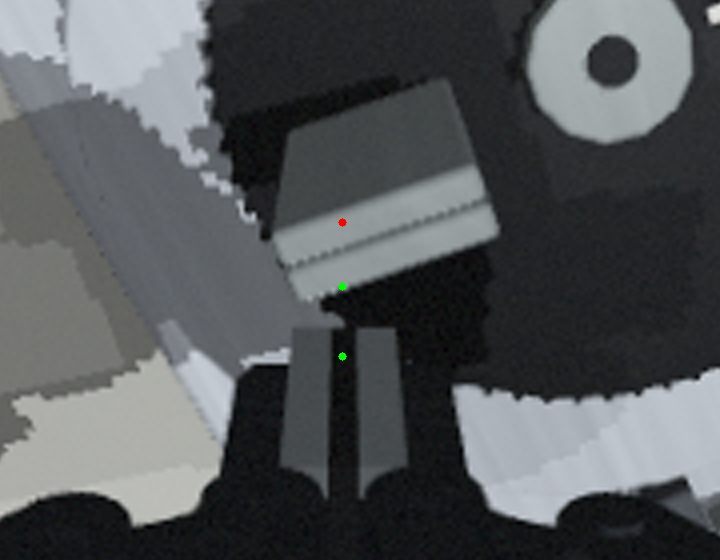

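```bash
for i in 1 2 3; do python3 -m crank '[[0,1,0,0,0,0,-1],[0,2,0,0,0,0,-1],[0,2.5,0,0,0,0,-1],[0,2.5,0,0,0,0,-1]]' | egrep 'posi|force'; done
```

```text
position: [0.4644, 0.0294, 0.0555]
ft_force: [-0.8, 0.2, 0.4]
position: [0.4644, 0.0294, 0.0529]
ft_force: [-0.8, -0.4, 0.4]
position: [0.4643, 0.0294, 0.0503]
ft_force: [-0.2, 0.1, 1.1]
```

```bash
for i in 1 2; do python3 -m crank '[[0,1,0,0,0,0,-1],[0,2,0,0,0,0,-1],[0,3,0,0,0,0,-1],[0,3,0,0,0,0,-1]]' | egrep 'posi|force'; done; python3 -c "
from h import *
index()"
```

```text
position: [0.4642, 0.0294, 0.0471]
ft_force: [0.1, -0.4, -0.2]
position: [0.4641, 0.0294, 0.044]
ft_force: [0.2, 0.7, -0.1]
wrist index -5.55 contrast 186 scale dips [np.float64(-89.75), np.float64(-85.25), np.float64(-79.75), np.float64(-75.5), np.float64(-69.5), np.float64(-59.75), np.float64(-56.0), np.float64(-49.5), np.float64(-46.25), np.float64(-39.5), np.float64(-36.25), np.float64(-29.75), np.float64(-19.75), np.float64(-16.75), np.float64(-9.5), np.float64(0.25), np.float64(10.25), np.float64(20.25), np.float64(30.25), np.float64(40.0), np.float64(50.0), np.float64(60.0), np.float64(70.0), np.float64(79.75), np.float64(89.75)]
```

```bash
python3 -c "
from h import *
for th,g in ((-6,.006),(-6,.002),(-10,0),(-14,0),(-18,0),(-22,0),(-26,0)): print(th,vane(th,g,z=.044))"
```

```text
-6 [-5.1, 0.0, 9.8, 0.1, -20.2, 0.1]
-6 [-8.9, 0.0, 8.4, 0.1, -20.2, 0.1]
-10 [-13.0, 0.0, 5.8, 0.1, -16.2, 0.1]
-14 [-15.5, 0.0, 4.0, 0.1, -12.2, 0.1]
-18 [-18.0, 0.0, 2.5, 0.1, -8.2, 0.1]
-22 [-20.7, 0.0, 1.0, 0.1, -4.2, 0.1]
-26 [-23.4, 0.0, -0.2, 0.0, -0.2, 0.1]
```

```bash
python3 -m crank '[[-1,0,4,0,-8,0,-1],[-3,0,8,0,-16,0,-1],[-5,0,9.8,0,-20,0,-1],[-8.9,0,8.4,0,-20,0,-1],[-11,0,7,0,-18,0,-1],[-13,0,5.8,0,-16,0,-1],[-15.5,0,4,0,-12,0,-1],[-18,0,2.5,0,-8,0,-1],[-18,0,2.5,0,-8,0,-1]]'; python3 -c "
from h import *
index()
for th in (-22,-26,-30,-34,-38,-42,-46,-50): print(th,vane(th,0,z=.044))"
```

```text
t: 9.25
position: [0.4711, 0.0464, 0.044]
orientation: [-0.467, 0.531, -0.531, 0.466]
ft_force: [-0.4, 0.4, 0.2]
gripper_width: -0.0002
wrist index -17.53 contrast 182 scale dips [np.float64(-79.5), np.float64(-69.25), np.float64(-59.5), np.float64(-53.5), np.float64(-49.25), np.float64(-43.5), np.float64(-39.25), np.float64(-34.0), np.float64(-29.5), np.float64(-24.0), np.float64(-19.25), np.float64(-14.25), np.float64(-9.25), np.float64(-4.5), np.float64(0.5), np.float64(5.5), np.float64(10.5), np.float64(15.25), np.float64(20.5), np.float64(25.25), np.float64(30.5), np.float64(40.5), np.float64(50.25), np.float64(60.25), np.float64(70.25), np.float64(80.0), np.float64(90.0)]
-22 [-2.7, 0.0, -0.9, 0.1, 3.8, 0.1]
-26 [-5.6, 0.0, -1.7, 0.1, 7.8, 0.1]
-30 [-8.5, 0.0, -2.3, 0.1, 11.8, 0.1]
-34 [-11.5, 0.0, -2.7, 0.1, 15.8, 0.1]
-38 [-14.5, 0.0, -2.9, 0.1, 19.8, 0.1]
-42 [-17.5, 0.0, -2.9, 0.1, 23.8, 0.1]
-46 [-20.5, 0.0, -2.7, 0.0, 27.8, 0.1]
-50 [-23.5, 0.0, -2.3, 0.0, 31.8, 0.1]
```

The contact model now holds: the index reads -17.5 for a commanded -18. I'll carry on to -50.

```bash
python3 -m crank '[[-2.7,0,-0.9,0,3.8,0,-1],[-5.6,0,-1.7,0,7.8,0,-1],[-8.5,0,-2.3,0,11.8,0,-1],[-11.5,0,-2.7,0,15.8,0,-1],[-14.5,0,-2.9,0,19.8,0,-1],[-17.5,0,-2.9,0,23.8,0,-1],[-20.5,0,-2.7,0,27.8,0,-1],[-23.5,0,-2.3,0,31.8,0,-1],[-23.5,0,-2.3,0,31.8,0,-1]]'; python3 -c "
from h import *
index()
for th in (-53,-56,-58,-60): print(th,vane(th,0,z=.044))"
```

```text
t: 10.2
position: [0.4716, 0.07, 0.044]
orientation: [0.304, -0.638, 0.638, -0.303]
ft_force: [0.0, 0.5, 0.0]
gripper_width: 0.0002
wrist index -48.91 contrast 180 scale dips [np.float64(-89.5), np.float64(-85.0), np.float64(-79.5), np.float64(-75.25), np.float64(-69.25), np.float64(-59.5), np.float64(-55.75), np.float64(-49.25), np.float64(-45.75), np.float64(-39.25), np.float64(-36.25), np.float64(-29.25), np.float64(-19.25), np.float64(-9.5), np.float64(0.5), np.float64(10.5), np.float64(20.5), np.float64(30.25), np.float64(40.25), np.float64(50.25), np.float64(60.0), np.float64(70.0), np.float64(80.0), np.float64(89.75)]
-53 [-2.1, -0.0, -0.6, 0.0, 3.1, 0.1]
-56 [-4.3, -0.0, -1.3, 0.0, 6.1, 0.1]
-58 [-5.7, -0.0, -1.6, 0.0, 8.1, 0.1]
-60 [-7.2, -0.0, -2.0, 0.0, 10.1, 0.1]
```

```bash
python3 -m crank '[[-2.1,0,-0.6,0,3.1,0,-1],[-4.3,0,-1.3,0,6.1,0,-1],[-5.7,0,-1.6,0,8.1,0,-1],[-6.6,0,-1.8,0,9.3,0,-1],[-7.0,0,-2,0,10,0,-1],[-7.0,0,-2,0,10,0,-1]]'; python3 -c "
from h import *
index()
print(vane(-60,0.0,z=.044),vane(-60.8,0.0,z=.044))"
```

```text
t: 10.85
position: [0.4742, 0.0766, 0.0439]
orientation: [-0.249, 0.662, -0.662, 0.247]
ft_force: [-1.1, -2.0, 1.7]
gripper_width: -0.0
wrist index -58.44 contrast 173 scale dips [np.float64(-89.5), np.float64(-85.0), np.float64(-79.75), np.float64(-75.0), np.float64(-69.5), np.float64(-65.25), np.float64(-59.5), np.float64(-55.25), np.float64(-49.5), np.float64(-45.5), np.float64(-39.5), np.float64(-35.75), np.float64(-29.5), np.float64(-19.5), np.float64(-9.75), np.float64(0.25), np.float64(10.25), np.float64(20.25), np.float64(30.25), np.float64(40.0), np.float64(50.0), np.float64(60.0), np.float64(70.0), np.float64(79.75), np.float64(89.75)]
[-0.5, -0.1, 0.1, 0.0, 0.2, 0.1] [-1.0, -0.1, -0.1, 0.0, 1.0, 0.1]
```

```bash
python3 -m crank '[[-0.6,0,-0.1,0,0.6,0,-1],[-1.1,0,-0.1,0,1,0,-1],[-1.1,0,-0.1,0,1,0,-1],[-1.1,0,-0.1,0,1,0,-1]]'; python3 -c "
from h import *
index()"
```

```text
t: 11.3
position: [0.4748, 0.0775, 0.0438]
orientation: [-0.243, 0.664, -0.664, 0.242]
ft_force: [-2.3, -0.1, 0.8]
gripper_width: -0.0005
wrist index -59.98 contrast 172 scale dips [np.float64(-89.75), np.float64(-79.5), np.float64(-76.5), np.float64(-69.5), np.float64(-59.75), np.float64(-49.5), np.float64(-39.5), np.float64(-29.5), np.float64(-19.5), np.float64(-9.5), np.float64(0.25), np.float64(10.25), np.float64(20.25), np.float64(30.25), np.float64(40.0), np.float64(50.0), np.float64(60.0), np.float64(70.0), np.float64(79.75), np.float64(89.75)]
```

The index is on the peg's line: it reads -59.98, and the scale line at -60 reads -59.75. Next I back off, go up, and move to the clamp's outer side.

```bash
cat >>h.py <<'E'
def clampP(tr,gap,z):
    return row(s2w(s,[[0,-.1315+tr-.011-gap,z]])[0],90+np.degrees(s[2]))
E
python3 -m crank '[[6,0,0,0,0,0,-1],[15,0,0,0,0,0,-1],[15,-30,0,0,0,0,-1],[15,-70,0,0,0,0,-1],[15,-100,0,0,0,0,-1],[15,-100,0,0,0,0,-1]]'; python3 -c "
from h import *
index(); print(clampP(0,.015,.14))"
```

```text
t: 11.95
position: [0.466, 0.0679, 0.1476]
orientation: [0.241, -0.664, 0.665, -0.244]
ft_force: [0.0, -0.1, -0.0]
gripper_width: 0.0001
wrist index -61.19 contrast 151 scale dips [np.float64(-90.75), np.float64(-80.75), np.float64(-70.25), np.float64(-60.75), np.float64(-50.25), np.float64(-40.0), np.float64(-29.75), np.float64(-19.5), np.float64(-9.25), np.float64(0.75), np.float64(11.0), np.float64(21.0), np.float64(31.25), np.float64(41.25), np.float64(51.25), np.float64(61.25), np.float64(71.25), np.float64(81.0), np.float64(91.0)]
[46.9, 5.9, 176.6, -0.1, -60.8, -0.1]
```

```bash
python3 -m crank '[[47,0,177,0,-60.8,0,-1],[47,0,177,0,-60.8,0,-1],[47,0,177,0,-60.8,0,-1],[47,0,177,0,-60.8,0,-1],[47,0,177,0,-60.8,0,-1],[47,0,177,0,-60.8,0,-1],[47,0,177,0,-60.8,0,-1],[47,0,177,0,-60.8,0,-1],[47,0,177,0,-60.8,0,-1],[47,0,177,0,-60.8,0,-1]]'; python3 - <<'E'
from h import *
o=status.observe(); M=R.from_quat(o["orientation"]).as_matrix()
print(clampP(0,.015,.032)); index("top")
im=eyes.capture("wrist"); im=cv2.resize(im,(768,576))
for p in s2w(s,[[x,y,.064] for x in(-.013,.013) for y in (-.1315,-.1215)]):
    u=wproj(p[None])[0]*1.5; cv2.circle(im,tuple(int(v) for v in u),2,(0,0,255),-1)
cv2.imwrite("pics/w4.png",im)
E
```

```text
t: 13.0
position: [0.5422, -0.098, 0.1449]
orientation: [-0.544, 0.451, -0.451, 0.545]
ft_force: [0.7, 0.3, 0.1]
gripper_width: 0.0001
[-0.3, 112.9, 0.4, -0.1, -0.1, -0.0]
top index nan contrast 94 scale dips [np.float64(-40.25), np.float64(-30.25), np.float64(-21.0), np.float64(-10.0), np.float64(-0.75), np.float64(10.0), np.float64(19.75), np.float64(30.0), np.float64(40.0), np.float64(61.0), np.float64(79.0), np.float64(90.0)]h.py:42: RuntimeWarning: invalid value encountered in scalar divide
  w=np.clip(prof[sl]-prof[sl].min()-.3*np.ptp(prof[sl]),0,None); th=(w*ANG[sl]).sum()/w.sum()
```

View pics/w4.png

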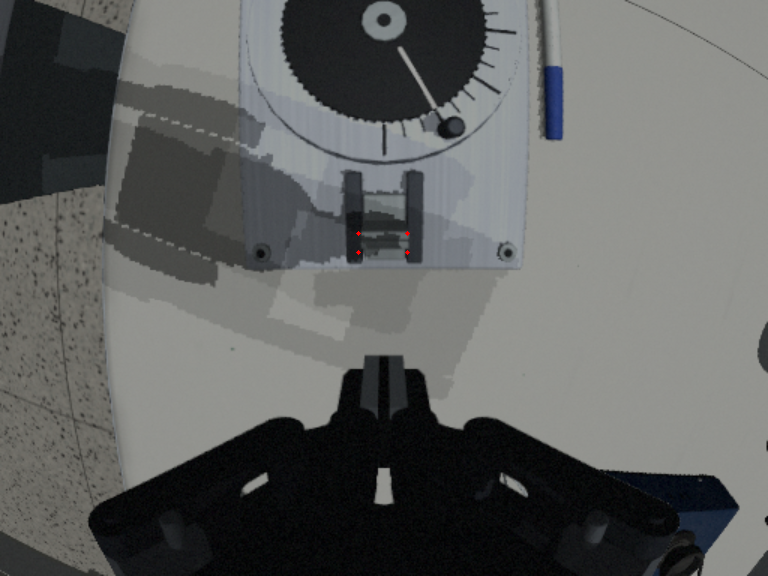

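The index line points at the peg (450,127), the tab sits under my predicted dots (383,243), and the fingers are outside it. I'll go down.

```bash
python3 -m crank '[[0,40,0,0,0,0,-1],[0,80,0,0,0,0,-1],[0,100,0,0,0,0,-1],[0,108,0,0,0,0,-1],[0,113,0,0,0,0,-1],[0,113,0,0,0,0,-1],[0,113,0,0,0,0,-1]]'; python3 -c "
from h import *
for a in ((0,.003),(.005,0),(.01,0),(.015,0),(.019,0),(.022,0)): print(clampP(*a,.032))"
```

```text
t: 13.8
position: [0.5436, -0.098, 0.0334]
orientation: [-0.544, 0.45, -0.452, 0.546]
ft_force: [-0.2, 0.3, -0.1]
gripper_width: 0.0001
[-12.6, 1.4, -0.9, -0.2, -0.1, 0.0]
[-20.6, 1.4, -0.9, -0.2, -0.1, 0.0]
[-25.6, 1.4, -0.9, -0.2, -0.1, 0.0]
[-30.6, 1.4, -0.9, -0.2, -0.1, 0.0]
[-34.6, 1.4, -0.9, -0.2, -0.1, 0.0]
[-37.6, 1.4, -0.9, -0.2, -0.1, 0.0]
```

```bash
python3 -m crank '[[-6,1,-0.9,0,0,0,-1],[-12.6,1,-0.9,0,0,0,-1],[-16,1,-0.9,0,0,0,-1],[-20,1,-0.9,0,0,0,-1],[-23,1,-0.9,0,0,0,-1],[-26,1,-0.9,0,0,0,-1],[-26,1,-0.9,0,0,0,-1]]'; python3 -m crank '[[-2,0,0,0,0,0,-1],[-4,0,0,0,0,0,-1],[-6,0,0,0,0,0,-1],[-8,0,0,0,0,0,-1],[-8,0,0,0,0,0,-1]]'; python3 -c "
from h import *
index(); print(clampP(.022,0,.032))
o=status.observe();print(w2s(s,o['position'])*1e3)"
```

```text
t: 14.5
position: [0.5378, -0.0723, 0.0324]
orientation: [-0.544, 0.45, -0.452, 0.546]
ft_force: [0.0, 0.5, -0.9]
gripper_width: 0.0001
t: 15.0
position: [0.5363, -0.0641, 0.0324]
orientation: [-0.544, 0.45, -0.452, 0.546]
ft_force: [-0.4, -0.8, -0.3]
gripper_width: 0.0001
wrist index -60.03 contrast 198 scale dips [np.float64(-89.75), np.float64(-79.75), np.float64(-69.75), np.float64(-60.0), np.float64(-49.75), np.float64(-39.75), np.float64(-29.75), np.float64(-19.75), np.float64(-13.75), np.float64(-9.75), np.float64(-4.0), np.float64(0.25), np.float64(6.0), np.float64(10.25)]
[-2.9, 0.3, -0.0, -0.2, -0.1, 0.0]
[[ 4.04345068e-03 -1.23414068e+02  3.23312335e+01]]
```

```bash
python3 -m crank '[[-1,0,0,0,0,0,-1],[-2,0,0,0,0,0,-1],[-2.5,0,0,0,0,0,-1],[-2.5,0,0,0,0,0,-1]]';for i in 1 2; do python3 -m crank '[[-0.5,0,0,0,0,0,-1],[-1,0,0,0,0,0,-1],[-1,0,0,0,0,0,-1]]'|egrep "pos|forc"; done; python3 - <<'E'
from h import *
index(); print(clampP(.022,0,.032))
im=eyes.capture("wrist"); cv2.imwrite("pics/w5.png",cv2.resize(im[60:300,120:420],None,fx=2.5,fy=2.5,interpolation=cv2.INTER_CUBIC))
E
```

```text
t: 15.45
position: [0.5357, -0.0616, 0.0323]
orientation: [-0.544, 0.45, -0.452, 0.546]
ft_force: [-0.4, -0.9, 0.8]
gripper_width: -0.0003
position: [0.5357, -0.0611, 0.0323]
ft_force: [0.6, -6.1, -0.4]
position: [0.5357, -0.0611, 0.0324]
ft_force: [0.1, -9.2, -0.5]
wrist index -60.06 contrast 201 scale dips [np.float64(-89.75), np.float64(-79.75), np.float64(-69.5), np.float64(-59.75), np.float64(-49.75), np.float64(-39.5), np.float64(-29.75), np.float64(-19.75), np.float64(-14.0), np.float64(-9.75), np.float64(-4.0), np.float64(0.25), np.float64(6.0), np.float64(10.25)]
[0.2, 0.4, -0.0, -0.2, -0.0, 0.1]
```

View pics/w5.png

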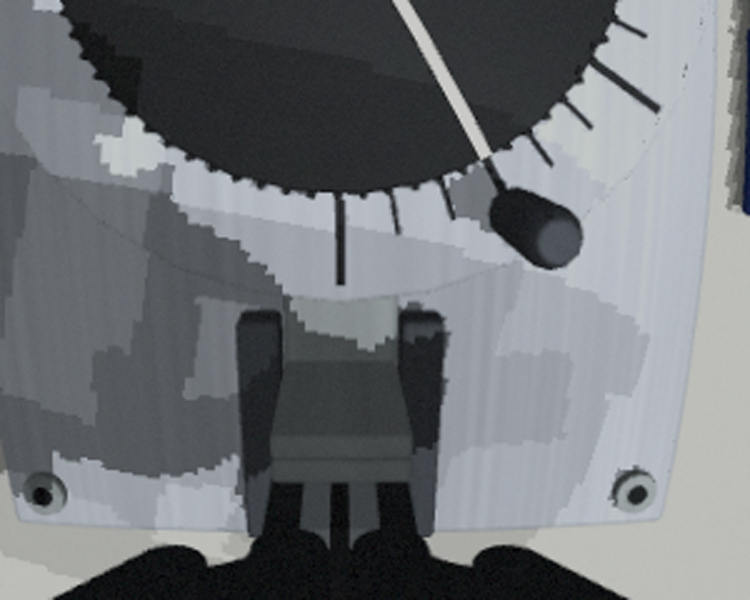

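The shoe is against the drum at (340,300). Force built up to 9 N with no further motion, at the predicted 22 mm, so it is at the stop. The index points at the peg's foot. I'll back off, go up, and check from outside.

```bash
python3 -m crank '[[5,0,0,0,0,0,-1],[18,0,0,0,0,0,-1],[25,0,0,0,0,0,-1],[25,-40,0,0,0,0,-1],[25,-80,0,0,0,0,-1],[25,-120,0,0,0,0,-1],[25,-120,0,0,0,0,-1],[25,-120,0,0,0,0,-1]]'; python3 - <<'E'
from h import *
index()
im=eyes.capture("wrist"); im=cv2.resize(im,(768,576))
for p in s2w(s,[[x,y,.064] for x in(-.013,.013) for y in (-.1095,-.0995)]):
    u=wproj(p[None])[0]*1.5; cv2.circle(im,tuple(int(v) for v in u),2,(0,0,255),-1)
cv2.imwrite("pics/w6.png",im)
E
```

```text
t: 16.95
position: [0.5405, -0.0859, 0.1532]
orientation: [-0.544, 0.448, -0.453, 0.546]
ft_force: [-0.5, -0.2, -0.7]
gripper_width: 0.0002
wrist index -61.41 contrast 158 scale dips [np.float64(-90.75), np.float64(-80.75), np.float64(-70.5), np.float64(-60.5), np.float64(-50.5), np.float64(-40.25), np.float64(-30.0), np.float64(-20.0), np.float64(-9.75), np.float64(0.25), np.float64(10.5), np.float64(20.5), np.float64(30.75)]
```

View pics/w6.png

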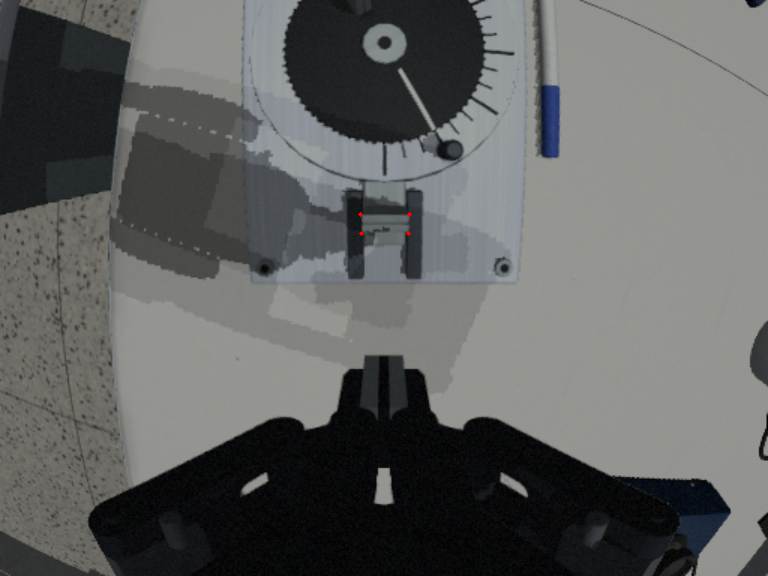

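The tab sits at its predicted home position (dots at rows 213–233), and the index is within about 1° of the peg's line at (450,150). The robot touches nothing.

```bash
python3 -c "
from plant import r
print(r.sign_off())"
```

```text
the job is handed in; nothing more can be done
None
```

The job is done and handed in at about t = 17 s: the dial is set to the round peg at -60° and the clamp is pushed home. I pushed the vane round with shut fingers, backed off and rose, then pushed the clamp tab in from its outer face and backed off again.

**Dial:** The last clear reading while the clamp was being pushed was -60.06°, with the peg's scale line reading -59.75°. After backing off it was -61.4° against -60.5°. That puts it 0.3–0.9° off, against the 3.1° allowed.

**Clamp:** The slide stopped at the predicted 22 mm. The push force rose to about 9 N with no further motion, and the last picture shows the tab at its home position.

**Bystanders:** I never saw anything touched. The pen, tape roll and vial looked in place wherever they showed, but I did not measure any of them, or the bottle, at the end.

**What disagreed:**
- **Finger length:** The shut fingertips did not reach the stated 25 mm ahead of the TCP. The first pass swept over the top of the vane without touching it, so I lowered the tool 33 mm in small steps and pushed again.
- **Stage pose:** The first fit from the top camera was about 2 mm off. I corrected it with the scale lines in the wrist camera.
- **Top camera:** It gave no usable index reading while the arm was in its way, so the final checks rest on the wrist camera.

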